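# Reset and lock a bench gas regulator, then open its line

## Task

On the gas line with the blue bonnet, loosen the brass lock nut about a quarter turn, turn the knurled adjusting screw above it until the gauge's black needle lies over the red set hand, and tighten the lock nut fully down again without losing the setting. Only then open that line by swinging its blue valve lever until it lies fully in line with the pipe. Leave the yellow line and everything else on the bench as it is.

Things in the scene. Friction and masses are not known exactly. Their poses are not given: they have to be found in the camera images.
- blue: the gas line to set: BLUE bonnet, BLUE lever. Regulator, gauge and ball valve on a pipe (21 mm, axis 55 mm up) along own y, on a fixed plate 110 x 300 x 8 mm. Origin: plate centre on the bench, z up. At x = 0: regulator axis y +75 mm, gauge y -8, valve stem y -88, outlet end y -171. Bonnet 66 mm wide tapers to a neck 27 mm wide, 116 to 134 mm up; lock nut and screw stand on it
- blue_nut (a joint): blue line's brass lock nut, rad: 0 = tight (a stop), grows anticlockwise from above when loosened, stop at 2.6. Hexagon 32 mm across flats; at 0 its flats face the line's own x axis and 60 and 120 deg from it. Starts tight. Takes 0.35 Nm; stays where it is left. Below 0.4 rad it counts as locking the screw (which the simulation does not hold back): do not turn the screw then
- blue_nut_mid (a point): centre of the blue line's lock nut, on the regulator axis; the nut is 13 mm high, 134 to 147 mm above the bench. Above it 13 mm of bare shank 10 mm thick, then the screw's head; below it the neck, 27 mm wide
- blue_screw (a joint): the adjusting screw of the blue line, rad, 0 to 5.8: grows CLOCKWISE seen from above, which raises the gauge reading. It takes about 0.12 Nm and stays where it is left; it does not rise or sink
- blue_screw_head (a point): centre of the adjusting screw's round knurled head (dark steel, 23 mm diameter, 18 mm high, 160 to 178 mm above the bench, white line on top), on the regulator axis
- blue_needle (a joint): the black needle of the blue line's gauge, rad: 0 at the scale's zero, grows clockwise seen from above to 4.712 at full scale. It follows the adjusting screw: needle = 0.8 x screw angle. Gauge: 74 mm round, dial facing straight up, 102 mm above the bench; ticks every 9 deg, long ticks every 45 deg
- blue_redhand (a joint): the red set hand (marker) of the blue line's gauge, rad, counted like the needle. It marks the wanted pressure and lies under the glass: it cannot be moved. It starts 0.6 to 1.75 rad clockwise of the needle
- blue_needle_tip (a point): tip of the black needle, 28 mm from the gauge's centre; own x axis points outward along the needle
- blue_redhand_tip (a point): tip of the red set hand, 28 mm from the gauge's centre; own x axis points outward along the hand
- blue_lever (a joint): the blue line's shut-off valve lever, rad: 0 = shut, square across the pipe, pointing along the line's own -x; grows anticlockwise seen from above to 1.571 = open, along the pipe, pointing along the line's own -y past the outlet. It starts shut, takes about 0.4 Nm and stays where it is left
- blue_lever_grip (a point): grip point of the blue lever: middle of the sleeve's thickness, 65 mm out from the stem, 91 mm above the bench. The blue sleeve is 20 mm wide, 12 mm thick (85 to 97 mm up) and runs from 38 to 104 mm out
- blue_lever_axis (a point): the blue valve's stem axis at the height of the lever's grip point
- yellow: the second gas line, alike in every part but with a YELLOW bonnet and a YELLOW valve lever; same origin and axes. To be left alone
- yellow_nut_mark (a point): dot on top of the yellow line's lock nut, 12.5 mm off its axis
- yellow_screw_mark (a point): outer end of the white line on the yellow line's adjusting screw, 9.5 mm off its axis
- yellow_lever_grip (a point): grip point of the yellow valve lever, 65 mm out from its stem
- reagent_bottle: amber glass bottle, black cap, 72 mm diameter, 155 mm tall, loose; origin under its centre
- wash_bottle: plastic wash bottle with a blue cap and a spout, 60 mm diameter, 180 mm tall, loose; origin under its centre
- beaker: glass beaker, 72 mm diameter, 85 mm tall, loose; origin under its centre
- spanner: steel spanner, 190 mm long, lying loose on the bench; origin under its middle
- spare_coupling: spare brass hexagon coupling, 40 mm long, 25 mm across flats, lying loose; origin under its middle
- stopper: red-brown rubber stopper, 32 mm wide, 30 mm tall, standing loose; origin under its centre

How it is judged:
On the way, in this order (a step that is already met when the one before it is completed fails the run):
1. the blue line's lock nut is loosened (more than 0.8 rad) (value of joint blue_nut above 0.8 rad), for 0.2 s.
2. the blue line's needle lies over its red set hand (within 0.10 rad) (angle between the x axis of blue_needle_tip and the x axis of blue_redhand_tip, either way round below 0.1 rad), for 0.3 s.
3. the blue line's lock nut is tight again (below 0.15 rad), the needle still on the red hand (value of joint blue_nut below 0.15 rad and angle between the x axis of blue_needle_tip and the x axis of blue_redhand_tip, either way round below 0.1 rad), for 0.2 s.
4. the blue line's valve lever is fully open (beyond 1.45 rad) (value of joint blue_lever above 1.45 rad), for 0.2 s.
At the end, for the whole second after the job is handed in: the blue line's needle within 0.10 rad (6 deg, under one small division) of its red set hand, its lock nut within 0.15 rad of fully tight, its valve lever beyond 1.45 rad (within 7 deg of the pipe), all at rest (all of step 3 and value of joint blue_lever above 1.45 rad and velocity of joint blue_nut between -0.05 and 0.05 rad/s and velocity of joint blue_screw between -0.05 and 0.05 rad/s and velocity of joint blue_lever between -0.05 and 0.05 rad/s); the robot touches nothing.
It fails at once if the blue line's adjusting screw is turned while its lock nut counts as locking it (nut below 0.4 rad) (value of joint blue_nut below 0.4 rad and (velocity of joint blue_screw above 0.5 rad/s or velocity of joint blue_screw below -0.5 rad/s)).
It fails at once if the yellow line's lock nut, adjusting screw or lever is turned (its mark moved 4, 3 or 12 mm) (distance of yellow_nut_mark from where it was at the start of the episode above 0.004 m or distance of yellow_screw_mark from where it was at the start of the episode above 0.003 m or distance of yellow_lever_grip from where it was at the start of the episode above 0.012 m).
It fails at once if a loose thing on the bench is shoved (more than 25 mm) or knocked over (distance of any of reagent_bottle, wash_bottle, beaker, spanner, spare_coupling, stopper from where it was at the start of the episode above 0.025 m or angle between any of reagent_bottle, wash_bottle, beaker, stopper's own z axis and vertical above 0.5 rad).
It also fails if it takes over 72 s, if anything falls off the work surface, if the arm or the gripper's body presses on something with over 40 N, if the wrist force passes 120 N, or if a joint passes its speed limit or range.

## Robot

A 7-joint arm with a two-finger parallel gripper is mounted at the origin on the work surface. World frame = base frame: x ahead of the robot, y to its left, z up, the work surface at z = 0. Lengths are in m, angles in rad, forces in N, time in s.
With the tool pointing down it reaches from about 0.425 to 0.925 m from the base axis. Payload 6.8 kg.
Tool frame: the origin (TCP) lies on the front face of the gripper's body, between the roots of the fingers; the fingertips stand 73 mm ahead of it and the grasp point (between the pads) lies 54 mm ahead of it (env.nose_length is the distance from the TCP to the fingertips, in m); z points along the fingers, y is the direction in which the jaws open and shut (so a half turn about z gives the same grasp; the last joint's range is limited). The gripper opens to 85 mm and grips with 20 to 120 N. Pads are 22 mm wide; open, the fingers measure 114 mm over their backs; the gripper's body (76 mm by 85 mm) begins 54 mm behind the grasp point. The pads swing forward as they close: fully open they stand 13 mm farther back than shut.
Start: joints at [-1.281, 0.477, 0.022, 1.555, -0.011, 1.109, -0.083], TCP at [0.261, 0.622, 0.304] pointing down, gripper open.
Joint ranges: [-2.96, 2.96], [-0.34, 2.1], [-1.41, 1.46], [0.24, 2.44], [-1.37, 4.51], [0.17, 1.92], [-2.96, 2.96]. Speed limits (rad/s): [2.39, 2.39, 3.14, 3.14, 3.14, 3.14, 3.14].

## Interface

Orientations are given as a unit quaternion [w, x, y, z].
In Python, from cell import env, kin, camera, calibration, job gives the robot as it stands. The module is installed in compiled form; this text tells all that it offers. Calls block until the motion is done:
- env.reach(position, orientation): joint-space move of the TCP to a pose.
- env.movel(position, velocity=0.15, rot=None, stop_force=None): straight line of the TCP; rot=None keeps the orientation; velocity is the mean speed in m/s. With stop_force (N) it stops when the force on the tool has changed by that much, and returns True; else False.
- env.goto_joints(angles): joint-space move.
- env.grip(opening, f_grip=None): finger opening in m; f_grip is the grip in N (None keeps the last); returns when the fingers have stopped.
- env.dwell(seconds).
- kin.inverse_kinematics(position, orientation): joint angles nearest the present ones, or None.
- env.get_state(): the state.
- camera(name): name is "scene" or "top" or "wrist"; returns (picture, depth): 384x512x3 uint8, blue, green, red; 384x512 float32, m along the optical axis (not along the pixel's ray), 0 where there is no reading.
- calibration(name): a dict with "fx", "fy", "cx", "cy" (pixels), "rvec" (rotation vector, rad) and "tvec" (3), from world to camera coordinates, as OpenCV has them. Camera axes: x right, y down, z forward; pixel columns grow to the right and rows downward; lengths in m; the calibration is good to about 2 mm. A picture is of the moment at which its call begins: read the wrist's pose just before it. calibration takes no time and is no camera call; for the wrist camera it gives the pose at the moment of the call.
A pose or a line that the arm cannot do raises env.PlanningError and nothing moves.
- job.job_done(): hands the job in, once; it reports no verdict.
The state is a dict: "time": time; "qpos": joint angles; "joint_velocities": joint speeds; "joint_torque": joint torques, N m; "tcp_pos": TCP position; "orientation": TCP orientation; "force": force on the tool from outside, world axes, zero at the start; "torque": the same for the moment, N m; "opening": finger opening in m.
Only numpy, scipy, OpenCV 4.12 (cv2) and the standard library are available. Lean on these libraries where they do the work, as an engineer would, in place of code of your own. Each camera call takes 0.05 s, during which the arm holds its last target. There are 200 camera calls.

## Working session

There is one attempt and no reset: what is moved stays moved. The work goes in short steps, each a Python script; the robot and the scene stay as the last script left them, time stands still between calls to the robot, and variables do not carry over. Pictures are saved under pics/ and viewed, about 8 in all and at most 12, crops included, and the job is handed in when it is done.

```bash
mkdir -p pics; cat > h.py <<'E'
import numpy as np, cv2
from cell import env, kin, camera, calibration, job
def shot(name, fn=None):
    c=calibration(name); p,d=camera(name)
    if fn: cv2.imwrite('pics/'+fn,p)
    return p,d,c
def world(c,d,u,v,z=None):
    R=cv2.Rodrigues(np.array(c['rvec'],float))[0]; t=np.array(c['tvec'],float).ravel()
    r=np.array([(u-c['cx'])/c['fx'],(v-c['cy'])/c['fy'],1.])
    if z is None: return R.T@(r*d-t)
    o=-R.T@t; w=R.T@r
    return o+w*(z-o[2])/w[2]
def pix(c,P):
    K=np.array([[c['fx'],0,c['cx']],[0,c['fy'],c['cy']],[0,0,1.]])
    return cv2.projectPoints(np.atleast_2d(np.array(P,float)),np.array(c['rvec'],float),np.array(c['tvec'],float),K,None)[0].reshape(-1,2)
def down(a): # jaw (tool y) axis direction at angle a (world), tool z down
    y=np.array([np.cos(a),np.sin(a),0]); z=np.array([0,0,-1.]); x=np.cross(y,z)
    from scipy.spatial.transform import Rotation as Ro
    q=Ro.from_matrix(np.c_[x,y,z]).as_quat(); return np.array([q[3],q[0],q[1],q[2]])
E
python3 - <<'E'
from h import *
for n in ('top','scene'):
    p,d,c=shot(n,n+'0.png'); np.save(n+'d.npy',d)
    R=cv2.Rodrigues(np.array(c['rvec'],float))[0]; print(n,c,-R.T@np.array(c['tvec'],float).ravel())
a,b=cv2.imread('pics/top0.png'),cv2.imread('pics/scene0.png')
s=env.get_state(); print(s)
E
```

```text
top {'fx': 467.6156532133261, 'fy': 467.6156532133261, 'cx': 252.32580089829005, 'cy': 195.94437412047606, 'rvec': array([ 2.10693408, -2.13836494,  0.16403972]), 'tvec': array([-0.0231637 ,  0.59268635,  1.47001872])} [ 0.33071301 -0.058045    1.5492025 ]
scene {'fx': 470.53990778879506, 'fy': 470.53990778879506, 'cx': 251.55116688049497, 'cy': 192.72451998036135, 'rvec': array([ 2.35627301,  1.12286674, -0.31103137]), 'tvec': array([-0.33746202, -0.36178123,  1.8192384 ])} [ 1.194091   -0.55854426  1.34780178]
{'time': 0.1, 'qpos': array([-1.28113833,  0.47773416,  0.02233813,  1.55630757, -0.01147816,
        1.10930007, -0.08310275]), 'joint_velocities': array([-0.00035422, -0.00065173,  0.00024106, -0.00231481,  0.00125032,
        0.00087651,  0.00059852]), 'joint_torque': array([ 4.25245293e-03, -5.97763288e+01,  1.61370289e+00, -2.81956422e+01,
        1.28833667e-02,  4.99766786e-03,  2.33734039e-05]), 'tcp_pos': array([0.26131256, 0.62193925, 0.30303056]), 'orientation': array([-9.32969072e-05,  1.97555044e-01,  9.80291461e-01, -8.05079659e-04]), 'force': array([ 0.08205613, -0.39783227, -0.91598916]), 'torque': array([ 0.04899272,  0.01443554, -0.04325162]), 'opening': 0.08534223213848076}
```

View pics/top0.png

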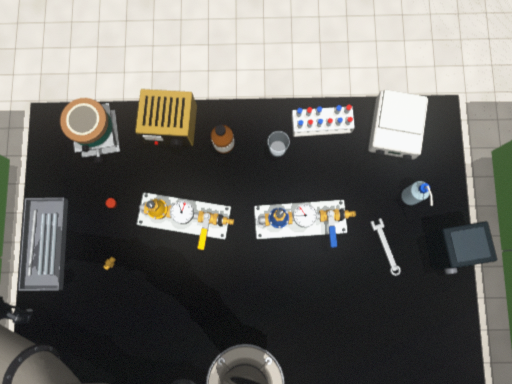

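View pics/scene0.png

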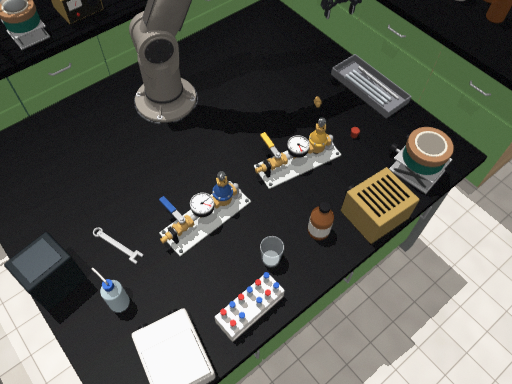

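The top picture shows the blue line around (301,220), with its regulator on the left (+y) at (278,217), gauge at (304,214) and lever pointing down (-x) at (332,240). The scene view agrees. Next I'll estimate the plate pose and take a close look with the wrist camera.

```bash
python3 - <<'E'
from h import *
p=cv2.imread('pics/top0.png'); d=np.load('topd.npy'); c=calibration('top')
pts=[]
for v in range(190,250):
  for u in range(245,365):
    if p[v,u].min()>150 and d[v,u]>0:
      w=world(c,d[v,u],u,v)
      if w[2]<0.03: pts.append(w)
pts=np.array(pts); print(len(pts),np.median(pts[:,2]))
(cx,cy),(w,h),a=cv2.minAreaRect(pts[:,:2].astype(np.float32)); print(cx,cy,w,h,a)
hsv=cv2.cvtColor(p,cv2.COLOR_BGR2HSV)
m=(hsv[...,0]>100)&(hsv[...,0]<130)&(hsv[...,1]>120)&(hsv[...,2]>60); m[:, :262]=0; m[:,350:]=0; m[:195]=0; m[250:]=0
n,l,s,ce=cv2.connectedComponentsWithStats(m.astype(np.uint8))
for i in range(1,n):
  if s[i,4]>15:
    q=np.array([world(c,d[v,u],u,v) for v,u in zip(*np.where(l==i)) if d[v,u]>0]); print(s[i],ce[i],q.mean(0),q.min(0),q.max(0))
print(env.get_state()['qpos'])
# look from above the regulator
x=np.array([cx,cy])
for P in [(cx,cy,.38),(cx-.08,cy,.38),(cx,cy,.32)]:
  for k in (0,np.pi/2,np.pi,-np.pi/2): 
    q=kin.inverse_kinematics(np.array(P),down(k)); print(P,k,None if q is None else np.round(q,2))
E
```

```text
1550 0.007910399326517941
0.5203787684440613 -0.18837963044643402 0.11167547851800919 0.2992112338542938 2.7974703311920166
[269 215  19  13 106] [277.66981132 221.50943396] [ 0.50198297 -0.11072867  0.09705015] [ 0.48600307 -0.14110653  0.07645236] [ 0.52375745 -0.08398355  0.11808304]
[329 226   9  22 145] [332.59310345 237.22068966] [ 0.451368   -0.28121868  0.0853444 ] [ 0.42323949 -0.30758368 -0.00328366] [ 0.48553423 -0.26973776  0.10408185]
[-1.28113833  0.47773416  0.02233813  1.55630757 -0.01147816  1.10930007
 -0.08310275]
(0.5203787684440613, -0.18837963044643402, 0.38) 0 [-0.56  0.31  1.01  1.8  -0.28  1.19  0.53]
(0.5203787684440613, -0.18837963044643402, 0.38) 1.5707963267948966 [-0.5   0.28  0.91  1.8  -0.24  1.18  2.06]
(0.5203787684440613, -0.18837963044643402, 0.38) 3.141592653589793 [-0.71  0.45  1.3   1.81 -0.46  1.24 -2.42]
(0.5203787684440613, -0.18837963044643402, 0.38) -1.5707963267948966 [-0.63  0.35  1.12  1.8  -0.34  1.2  -0.98]
(0.44037876844406126, -0.18837963044643402, 0.38) 0 [-0.8   0.1   1.18  1.96 -0.1   1.15  0.42]
(0.44037876844406126, -0.18837963044643402, 0.38) 1.5707963267948966 [-0.69  0.08  1.05  1.96 -0.08  1.15  1.96]
(0.44037876844406126, -0.18837963044643402, 0.38) 3.141592653589793 [-0.91  0.15  1.34  1.96 -0.16  1.15 -2.65]
(0.44037876844406126, -0.18837963044643402, 0.38) -1.5707963267948966 [-0.94  0.19  1.4   1.96 -0.2   1.16 -1.02]
(0.5203787684440613, -0.18837963044643402, 0.32) 0 [-0.5   0.37  0.95  1.87 -0.34  1.07  0.59]
(0.5203787684440613, -0.18837963044643402, 0.32) 1.5707963267948966 [-0.41  0.33  0.82  1.87 -0.28  1.06  2.09]
(0.5203787684440613, -0.18837963044643402, 0.32) 3.141592653589793 [-0.67  0.56  1.29  1.88 -0.59  1.16 -2.31]
(0.5203787684440613, -0.18837963044643402, 0.32) -1.5707963267948966 [-0.52  0.38  0.98  1.88 -0.36  1.07 -0.97]
```

```bash
cat >> h.py <<'E'
O=np.array([0.5204,-0.1884]); YAW=np.radians(2.8)
def own(x,y,z,yaw=YAW):
    return np.array([O[0]+x*np.cos(yaw)-y*np.sin(yaw),O[1]+x*np.sin(yaw)+y*np.cos(yaw),z])
E
python3 - <<'E'
from h import *
s=env.get_state(); env.movel(np.array([*s['tcp_pos'][:2],.42]),0.3)
q=np.array(env.get_state()['qpos']); q[0]=0.25; env.goto_joints(q)
s=env.get_state(); print(s['tcp_pos'],s['time'],np.round(s['qpos'],2))
for k in (-60,0,60,90,120): 
  for z in (.42,.195): print(k,z,[kin.inverse_kinematics(own(0,.075,z),down(YAW+np.radians(k)))])
P=own(-.03,.03,.42); env.reach(P,down(YAW)); s=env.get_state(); print(s['tcp_pos'],s['time'],np.round(s['qpos'],2))
p,d,c=shot('wrist','w1.png'); np.save('w1d.npy',d)
R=cv2.Rodrigues(np.array(c['rvec'],float))[0]; print(-R.T@np.array(c['tvec']).ravel(),R)
print(pix(c,[own(0,.075,.178),own(0,-.008,.102),own(0,-.088,.091)]))
E
```

```text
[ 0.63063657 -0.23954555  0.42069539] 3.9083 [ 0.25  0.4   0.03  1.41 -0.01  1.33 -0.08]
-60 0.42 [array([ 0.02279493,  0.1395793 ,  0.08521583,  1.75379785, -0.01248357,
        1.24873886, -0.88719091])]
-60 0.195 [array([ 0.040444  ,  0.37580815,  0.07088071,  2.00687476, -0.03773432,
        0.7601229 , -0.86458127])]
0 0.42 [array([ 0.1819015 ,  0.14678844, -0.09459729,  1.74370477,  0.01454998,
        1.25177794,  0.13262111])]
0 0.195 [array([ 0.18009292,  0.37874541, -0.10010625,  1.99731453,  0.05322012,
        0.76796184,  0.09760789])]
60 0.42 [array([ 0.32817528,  0.15717525, -0.26096717,  1.73438884,  0.04249326,
        1.25553378,  1.15316727])]
60 0.195 [array([ 0.31789909,  0.39041478, -0.26898588,  1.98787341,  0.14412897,
        0.78123615,  1.06166918])]
90 0.42 [array([ 0.39791684,  0.16359251, -0.34100094,  1.72999477,  0.0572802 ,
        1.25775292,  1.6631385 ])]
90 0.195 [array([ 0.38895374,  0.40009906, -0.35670718,  1.98306224,  0.19255499,
        0.79055474,  1.54169778])]
120 0.42 [array([ 0.46515974,  0.17083309, -0.41880676,  1.72581474,  0.07267292,
        1.26022864,  2.1727941 ])]
120 0.195 [array([ 0.46507884,  0.41362072, -0.45160856,  1.97798668,  0.24634087,
        0.80279523,  2.01743926])]
[ 0.48925571 -0.15982042  0.42059151] 4.6 [ 0.26  0.12 -0.07  1.77  0.01  1.25  0.23]
[ 0.48518363 -0.09082731  0.49037657] [[ 0.99876117  0.04972768  0.00181406]
 [ 0.04728245 -0.95974905  0.27685037]
 [ 0.01550816 -0.27642163 -0.96091133]]
[[288.12579263 123.57330324]
 [280.0172748  190.30018045]
 [278.05602051 248.63335462]]
```

View pics/w1.png

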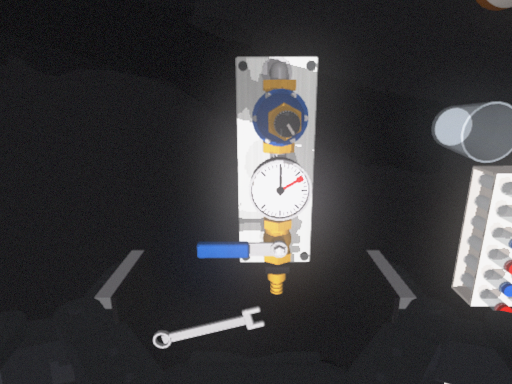

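The wrist view agrees with my projections: screw at (288,124) and gauge at (280,190). The black needle points at about 12 o'clock and the red hand about 60° clockwise of it. I'll measure that angle and loosen the nut.

```bash
cat >> h.py <<'E'
def hands(p,c):
    # rectify dial (z=.102) to 10 px/mm, own axes: col=+x, row=-y
    ctr=[-.008]; S=400; L=.04
    g=[own(-L,-.008+L,.102),own(L,-.008+L,.102),own(L,-.008-L,.102),own(-L,-.008-L,.102)]
    H=cv2.getPerspectiveTransform(pix(c,g).astype(np.float32),np.float32([[0,0],[S,0],[S,S],[0,S]]))
    im=cv2.warpPerspective(p,H,(S,S),flags=cv2.INTER_CUBIC)
    pol=cv2.warpPolar(im,(S//2,1440),(S/2,S/2),S/2,cv2.WARP_POLAR_LINEAR).astype(float)
    r=slice(int(.011/L*S/2),int(.024/L*S/2)); b=pol[:,r]
    redm=(b[...,2]-b[...,:2].max(2)).clip(0).mean(1); blk=(255-b[...,2]).mean(1); blk-=np.median(blk); blk[blk<.4*blk.max()]=0
    th=np.arange(1440)*2*np.pi/1440
    def pk(w):
        k=np.argmax(cv2.GaussianBlur(w.reshape(-1,1),(1,31),0)); dd=(th-th[k]+np.pi)%(2*np.pi)-np.pi
        w=w*(abs(dd)<.25); return th[k]+(w*dd).sum()/w.sum()
    n,r_=pk(blk),pk(np.where(redm>.3*redm.max(),redm,0))
    return n,r_,(r_-n+np.pi)%(2*np.pi)-np.pi,im   # third: red clockwise of needle, rad (image cw = cw from above)
def st(): 
    s=env.get_state(); print('t',round(s['time'],2),'tcp',np.round(s['tcp_pos'],4),'q7',round(s['qpos'][6],3),'F',np.round(s['force'],1),'T',np.round(s['torque'],2),'op',round(s['opening'],4)); return s
def spin(dq):
    q=np.array(env.get_state()['qpos']); q[6]+=dq; env.goto_joints(q)
E
python3 - <<'E'
from h import *
p=cv2.imread('pics/w1.png'); c=calibration('wrist')
n,r,d,im=hands(p,c); print(n,r,d)
a=YAW-np.pi/3
env.grip(.06,80)
env.reach(own(0,.075,.30),down(a)); st()
env.movel(own(0,.075,.192),.12,stop_force=15); st()
env.grip(0.0,80); st()
env.dwell(.2); spin(.35); st(); spin(1.05); s=st()
env.grip(.06); st()
env.movel(own(0,.075,.35),.25)
env.reach(own(-.0,.03,.36),down(YAW)); st()
p,d,c=shot('wrist')
n,r,d,im=hands(p,c); print(n,r,d)
u=pix(c,[own(0,.075,.16)])[0].astype(int); cr=p[max(0,u[1]-60):u[1]+60,max(0,u[0]-60):u[0]+60]
cv2.imwrite('pics/w2.png',np.hstack([cv2.resize(cr,(400,400),interpolation=cv2.INTER_CUBIC),im]))
E
```

```text
4.725424550090004 5.744003499598806 1.018578949508802
t 6.08 tcp [ 0.517  -0.1138  0.3004] q7 -0.906 F [ 1.1 -0.1 -0.7] T [-0.01  0.04  0.01] op 0.0603
t 7.13 tcp [ 0.5172 -0.1136  0.1927] q7 -0.915 F [ 0.8 -0.1  0.1] T [-0.02  0.02  0.02] op 0.0601
t 7.51 tcp [ 0.5168 -0.113   0.1931] q7 -0.915 F [-2.8  1.5  8.4] T [0.46 0.68 0.18] op 0.0306
t 8.13 tcp [ 0.5168 -0.1129  0.1932] q7 -0.568 F [ 0.3 -0.3 -1.2] T [0.14 0.15 0.36] op 0.0307
t 9.12 tcp [ 0.5166 -0.1129  0.1931] q7 0.479 F [-0.6  0.3 -0.6] T [-0.01  0.32 -0.05] op 0.0305
t 9.51 tcp [ 0.517  -0.113   0.1934] q7 0.482 F [-0.   0.6  1. ] T [-0.01  0.   -0.02] op 0.06
t 10.63 tcp [ 0.5181 -0.1593  0.3579] q7 0.241 F [0.  1.4 0.1] T [ 0.05  0.06 -0.02] op 0.0602
4.723339779560703 5.720059465310518 0.9967196857498148
```

View pics/w2.png

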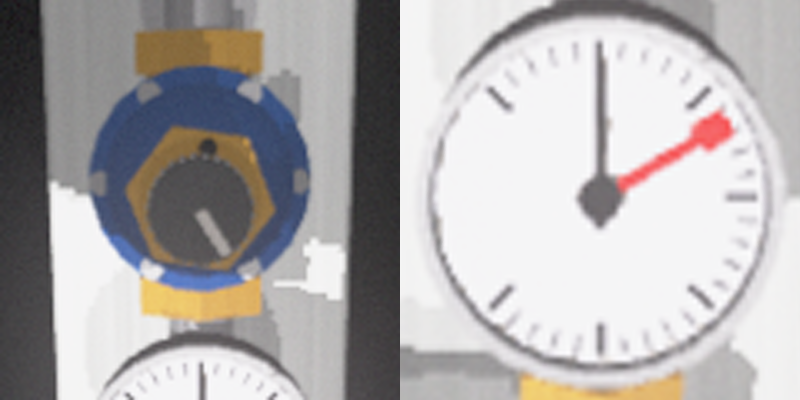

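The hexagon has turned, with its dot now near 12 o'clock. The gauge offset measures about 1.0 rad, so the screw needs about 1.25 rad clockwise. I'll turn it and look again.

```bash
python3 - <<'E'
from h import *
env.reach(own(0,.075,.32),down(YAW+np.radians(40)))
env.grip(.05,60)
env.movel(own(0,.075,.2235),.12,stop_force=15); st()
env.grip(0.0,60); st()
spin(-1.25); st()
env.grip(.05); st()
env.movel(own(0,.075,.35),.25)
env.reach(own(-.0,.03,.36),down(YAW)); st()
p,d,c=shot('wrist'); cv2.imwrite('pics/w3raw.png',p)
n,r,d,im=hands(p,c); print(n,r,d)
u=pix(c,[own(0,.075,.16)])[0].astype(int); cr=p[max(0,u[1]-60):u[1]+60,max(0,u[0]-60):u[0]+60]
p1=cv2.imread('pics/w1.png'); c1=p1[119-45:119+45,280-45:280+45]
cv2.imwrite('pics/w3.png',np.hstack([cv2.resize(x,(266,266),interpolation=cv2.INTER_CUBIC) for x in (c1,cr,im)]))
E
```

```text
t 12.52 tcp [ 0.5172 -0.1135  0.2241] q7 0.815 F [ 0.7 -0.1  0.3] T [0.03 0.01 0.02] op 0.0499
t 12.89 tcp [ 0.5171 -0.1136  0.2244] q7 0.815 F [-1.8 -0.6  5.9] T [-0.04  0.34  0.  ] op 0.0209
t 14.03 tcp [ 0.5164 -0.1137  0.2244] q7 -0.433 F [-5.3 -0.5  5.5] T [0.02 1.17 0.  ] op 0.0211
t 14.43 tcp [ 0.5175 -0.1135  0.2245] q7 -0.435 F [ 0.  -0.2  0.4] T [ 0.04 -0.02  0.02] op 0.0499
t 15.72 tcp [ 0.5185 -0.1581  0.3587] q7 0.205 F [ 0.1  0.4 -1.1] T [ 0.06  0.03 -0.03] op 0.0501
5.696108579627194 5.777318975828049 0.0812103962008548
```

View pics/w3.png

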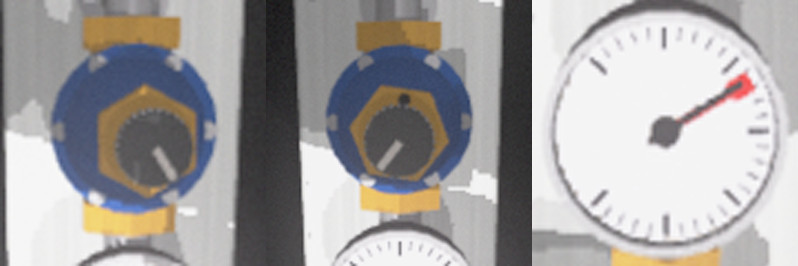

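The needle now lies over the red hand, about 0.03 rad short of it and well within 0.10. Next I'll regrip the nut at the pose where I left it and tighten it to the stop.

```bash
python3 - <<'E'
from h import *
env.reach(own(0,.075,.32),down(YAW-np.pi/3+1.394))
env.grip(.06,80)
env.movel(own(0,.075,.192),.12,stop_force=15); st()
env.grip(0.0,80); st()
spin(-.7); st(); spin(-.64); st()
for i in range(8):
    spin(-.03); env.dwell(.1); s=st()
    if abs(s['torque'][2])>1.2: break
E
```

```text
t 17.61 tcp [ 0.5172 -0.1135  0.1927] q7 0.411 F [-0.   0.3  0.5] T [-0.01  0.05 -0.01] op 0.0599
t 17.98 tcp [ 0.5169 -0.1136  0.193 ] q7 0.411 F [-2.2  0.   6.3] T [-0.03  0.54  0.19] op 0.0305
t 18.69 tcp [ 0.5165 -0.1137  0.193 ] q7 -0.287 F [-2.   0.9  0.1] T [ 0.06  0.5  -0.34] op 0.0307
t 19.35 tcp [ 0.5162 -0.1135  0.193 ] q7 -0.925 F [-3.8  2.2  1.6] T [ 0.35  0.59 -0.34] op 0.0307
t 19.7 tcp [ 0.5162 -0.1134  0.193 ] q7 -0.953 F [-2.5 -0.3  1.3] T [0.16 0.48 0.14] op 0.0308
t 20.05 tcp [ 0.5162 -0.1134  0.193 ] q7 -0.982 F [-2.6  0.5  0.6] T [0.15 0.47 0.09] op 0.0306
t 20.4 tcp [ 0.5162 -0.1134  0.193 ] q7 -1.011 F [-2.7  0.1  1.9] T [0.06 0.56 0.63] op 0.0306
t 20.75 tcp [ 0.5162 -0.1134  0.193 ] q7 -1.04 F [-3.2 -0.4  2.2] T [-0.1   0.58  2.23] op 0.0305
```

The nut hit its stop (2.2 Nm reaction, 1.45 rad back). I'll release it, check the setting, then swing the lever.

```bash
python3 - <<'E'
from h import *
env.grip(.06); 
env.movel(own(0,.075,.35),.25)
env.reach(own(-.0,.03,.36),down(YAW)); st()
p,d,c=shot('wrist')
n,r,d,im=hands(p,c); print(n,r,d)
u=pix(c,[own(0,.075,.16)])[0].astype(int); cr=p[max(0,u[1]-60):u[1]+60,max(0,u[0]-60):u[0]+60]
cv2.imwrite('pics/w4.png',np.hstack([cv2.resize(x,(400,400),interpolation=cv2.INTER_CUBIC) for x in (cr,im)]))
# lever plan
for t in (0,45,90):
    t=np.radians(t); g=own(-.065*np.cos(t),-.088-.065*np.sin(t),.142)
    for k in (np.pi/2,-np.pi/2): print(t,k,kin.inverse_kinematics(g,down(YAW+k+t)))
E
```

```text
t 22.99 tcp [ 0.5186 -0.1582  0.3589] q7 0.165 F [-0.1 -0.1  0.1] T [-0.01  0.    0.  ] op 0.0599
5.692890036386615 5.774762139867862 0.0818721034812473
0.0 1.5707963267948966 [ 0.74557275  0.50043851 -0.39589035  1.99132752  0.28993167  0.70392066
  1.79013765]
0.0 -1.5707963267948966 [ 0.41974524  0.469867    0.01309796  2.01399144 -0.00969994  0.6577916
 -1.08282713]
0.7853981633974483 1.5707963267948966 [ 0.88831122  0.58072441 -0.52825096  1.88474083  0.40285184  0.78289665
  2.54607635]
0.7853981633974483 -1.5707963267948966 [ 0.54671211  0.5247021  -0.0787741   1.90911444  0.06051285  0.71002717
 -0.30394246]
1.5707963267948966 1.5707963267948966 [-0.27843927  1.05424856  1.25943312  1.84444252 -1.11719626  1.17022701
 -1.70322515]
1.5707963267948966 -1.5707963267948966 [ 0.58982493  0.59102302 -0.15639499  1.78587897  0.12445363  0.77424001
  0.41929631]
```

View pics/w4.png

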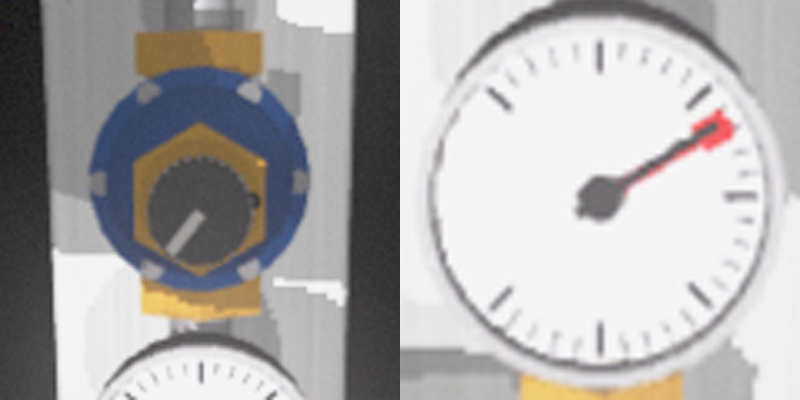

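The nut is tight: its flats face ±x and the dot is back on the right at (253,200). The needle still lies over the red hand, its tip inside the red block at (713,130). Now the lever.

```bash
python3 - <<'E'
from h import *
Z=.152
def g(deg,z=Z):
    t=np.radians(deg); return own(-.065*np.cos(t),-.088-.065*np.sin(t),z), down(YAW-np.pi/2+t)
env.grip(.05,40)
P,Q=g(0,.30); env.reach(P,Q); st()
env.movel(g(0)[0],.12,stop_force=15); st()
env.grip(0,40); st()
for a in list(range(15,91,15))+[93]:
    P,Q=g(a); env.movel(P,.06,rot=Q)
    s=st()
    if np.linalg.norm(s['force'])>60: break
env.grip(.05); st()
env.movel(g(90,.33)[0],.2)
env.reach(own(0,-.03,.40),down(YAW)); st()
p,d,c=shot('wrist','w5.png'); n,r,d,im=hands(p,c); print(n,r,d)
print(pix(c,[own(0,-.088,.097),own(0,-.192,.097)]))
E
```

```text
t 24.46 tcp [ 0.4603 -0.279   0.3002] q7 -1.089 F [-0.   1.  -0.5] T [ 0.07 -0.03  0.04] op 0.0497
t 25.84 tcp [ 0.4602 -0.2797  0.1527] q7 -1.094 F [-0.8 -0.7  0.3] T [ 0.01  0.   -0.01] op 0.05
t 26.22 tcp [ 0.46   -0.2795  0.1526] q7 -1.094 F [-1.4  0.6  6.4] T [0.2  0.27 0.11] op 0.0191
t 26.65 tcp [ 0.4633 -0.2966  0.1526] q7 -0.848 F [-1.1  0.3  5.7] T [0.01 0.15 0.43] op 0.0187
t 27.08 tcp [ 0.4707 -0.312   0.1526] q7 -0.607 F [-0.3 -0.8  4.7] T [-0.04  0.06  0.4 ] op 0.0193
t 27.52 tcp [ 0.4819 -0.3248  0.1526] q7 -0.374 F [ 0.7 -0.4  5.1] T [ 0.   -0.13  0.35] op 0.0192
t 27.95 tcp [ 0.496  -0.3344  0.1527] q7 -0.148 F [ 1.7 -0.2  3.9] T [-0.13 -0.26  0.32] op 0.0188
t 28.38 tcp [ 0.5121 -0.34    0.1527] q7 0.072 F [ 1.2 -0.3  5.1] T [-0.03 -0.35  0.31] op 0.0192
t 28.82 tcp [ 0.529  -0.3413  0.1527] q7 0.286 F [ 3.  -0.7  5.1] T [-0.02 -0.4   0.07] op 0.0188
t 29.07 tcp [ 0.5296 -0.3412  0.1525] q7 0.326 F [-5.4  2.2 13.3] T [ 0.47  1.26 -1.2 ] op 0.019
t 29.47 tcp [ 0.5312 -0.3408  0.1516] q7 0.328 F [ 0.6 -0.7  0.2] T [ 0.07 -0.03  0.02] op 0.0502
t 31.13 tcp [ 0.5216 -0.2182  0.3994] q7 0.218 F [ 0.6 -0.4 -0.3] T [-0.02 -0.04 -0.02] op 0.0502
5.7171956220158995 5.822304381248769 0.10510875923286989
[[255.61783152 211.01531395]
 [255.41361325 291.04989909]]
```

View pics/w5.png

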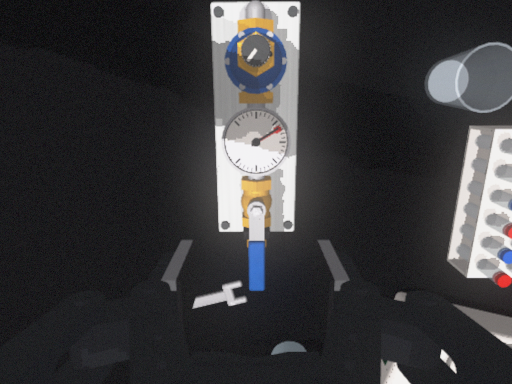

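```bash
python3 - <<'E'
from h import *
env.dwell(.3); st(); job.job_done()
E
```

```text
t 31.48 tcp [ 0.5217 -0.2192  0.3993] q7 0.218 F [-0.2  0.2  0.5] T [-0.01 -0.01 -0.01] op 0.05
the job is handed in; nothing more can be done
```

The blue line is set, locked and open, and the job was handed in at 31.5 s; no verdict is reported.

- **Lock nut:** I loosened it about 1.39 rad. After setting the screw I tightened it back to its stop, where it pushed back with 2.2 Nm. The last close view shows its flats facing ±x and its dot back on the right.
- **Needle:** I turned the adjusting screw 1.25 rad clockwise. The needle moved about 0.97 rad of the 1.00–1.02 rad needed, so it sits about 0.03–0.05 rad short of the red hand, within the 0.10 rad limit. It did not shift when the nut was tightened.
- **Lever:** I swung it to its stop. The last picture shows it in line with the pipe.
- **Rest of the bench:** The gripper ended clear of everything. I did not move near the yellow line or the loose things, but took no final picture of them.

**Disagreeing check:** my automatic needle-to-red-hand reading gave 0.08–0.105 rad once the needle covered the hand. I put this down to only a sliver of the red hand showing. The red hand's position measured while uncovered, and the needle tip seen inside the red block, both point to the smaller error.

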